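Load a carton into the hand-fed date coder and hold it on the print notch

ROBOT

A 6-joint arm with a two-finger parallel gripper is mounted at the origin on a cart in front of the work surface, level with it; the furniture and walls round the work are solid. World frame = base frame: x ahead of the robot, y to its left, z up, the work surface at z = 0. Lengths are in m, angles in rad, forces in N, time in s.
With the tool pointing down it reaches from about 0.35 to 0.975 m from the base axis. Payload 4.9 kg.
Tool frame: the origin (TCP) lies between the finger pads, 19 mm behind the fingertips; this is the grasp point; z points along the fingers, y is the line along which they close (so a half turn about z gives the same grasp; the last joint's range is limited). The gripper opens to 85 mm and grips with 20 to 120 N. Pads are 22 mm wide; open, the fingers measure 114 mm over their backs; the gripper's body (76 mm by 85 mm) begins 54 mm behind the grasp point. The pads swing forward as they close: fully open they stand 13 mm farther back than shut.
Start: joints at [1.191, 0.053, 1.613, -0, 1.476, -0.119], TCP at [0.161, 0.604, 0.25] pointing down, gripper open.
Joint ranges: [-3.01, 3.01], [-1.01, 2.22], [0.06, 2.58], [-1.02, 4.17], [0.09, 2.62], [-3.14, 3.14]. Speed limits (rad/s): [2.57, 2.57, 3.14, 3.14, 3.14, 3.14].

INTERFACE

Orientations are given as a unit quaternion [w, x, y, z].
In Python, from plant import manip gives the robot as it stands.
- The arm moves only by the shell command python3 shift.py, which reads ROWS from standard input. ROWS is a JSON list of rows, 1 to 5 of them, each an object with the fields aperture (the opening from 0.0 (shut) to 1.0 (fully open)), x, y, z (the shift in normalised numbers (1 is 0.25 m)), ax, ay, az (a rotation vector in normalised numbers (1 is 4 rad)); a field left out counts as zero (the opening has to be given); each row shifts and turns the commanded pose from where the row before left it, along the tool's axes as they then stand; what a row does not reach is not made up. A row lasts 1/8 s, in which the tool goes at most 0.0625 m and 0.188 rad, less where a joint would pass 70% of its speed; a pose out of reach is approached as far as the arm can. The fingers move at their own pace and stop on an object; the grip force is fixed at half the most. Time passes only in rows, so rows that do not move let the fingers close. It prints the time, the measured TCP pose, the force, the opening and the grip force at its end. Input that does not fit is refused with a message, and nothing moves.
- manip.state(): the state, without advancing time (a new reading comes with each control period).
- manip.grab_frame(name): name is "scene" or "top"; returns the picture (400x640x3 uint8, red, green, blue); there is no depth.
- manip.camera_params(name): a dict with "intrinsics" (3x3 intrinsics, pixels), "k1" (the pictures are not rectified: a ray, as slopes to the right and down, at radius r is drawn at 1 + k1 r^2 times it, then the intrinsics apply), "xyz" and "orientation" of the camera in the world. Camera axes: x right, y down, z forward; pixel columns grow to the right and rows downward; lengths in m; the calibration is good to about 2 mm. A picture is of the moment at which its call begins. camera_params takes no time and is no camera call.
- manip.job_done(): hands the job in; it is judged then, once.
The state is a dict: "time": time; "joint_pos": joint angles; "joint_vel": joint speeds; "joint_efforts": joint torques, N m; "tool_pos": TCP position; "tool_rot": TCP orientation; "contact_force": force on the tool from outside, world axes, zero at the start; "ft_torque": the same for the moment, N m; "gripper_width": opening from 0.0 (shut) to 1.0 (fully open); "grasp_force": force on a finger pad.
Only numpy, scipy, OpenCV 4.12 (cv2) and the standard library are available. Lean on these libraries where they do the work, as an engineer would, in place of code of your own. Each camera call takes 0.05 s, during which the arm holds its last target. There are 200 camera calls.

TASK

Take the carton that stands on its long narrow side beside the date coder and slide it lengthways, still standing, into the slot on the coder's carriage until it is fully home against the two stop tabs, then let go of it. Next grip the carriage by its upright black handle and slide it along the rail towards the print head until the ball catch clicks into the notch, without running on past it, and finish like that: still gripping the handle, with the carriage at rest on the notch, so that the carton stays put while its end is printed. Leave the carton that lies flat and the clear tray where they are.

Things in the scene. Friction and masses are not known exactly. Their poses are not given: they have to be found in the camera images.
- carton: closed, filled folding carton, 110 g, standing on its long narrow side: 38 mm wide (own x), 122 mm long (own y), 83 mm tall; origin at the centre of its underside. It stands alone near the table's front edge, right or left of the coder (cartons in the heap behind the coder are not meant); either end may go first. Grip it across the 38 mm width near the top
- flat_carton: like carton but lying flat, 83 x 122 x 39 mm, on the other side of the coder: a bystander, to be left alone; origin at the centre of its underside
- tray: clear tray with 2 x 2 compartments, 200 x 228 x 61 mm: a bystander, to be left alone; origin at the centre of its underside
- nest (a point): centre of the slot's floor on the coder's carriage, 40 mm over the table: where the centre of the carton's underside comes to rest. x runs along the slot, away from the robot, from its open mouth to the stop tabs; y along the rail towards the print head; z up. The slot is open above, 42 mm wide between cheeks 35 mm high, and the carton's long side lies along x
- handle (a point): grip point of the carriage's upright black handle: a flat grip 14 mm thick along the rail (y), 34 mm wide across it (x), its top 10 mm above this point, 120 mm over the table; it stands 85 mm to the -y side (right) of the slot's centre and 15 mm nearer the robot. Axes as nest
- notch (a point): middle of the V notch, 11 mm wide, in the steel bar along the carriage's rear edge, level with the slot's middle, on the bar's outer face; axes as nest. The bar is flat to 35 mm either side of the notch, then ramped down to 64 mm
- ball_axis (a point): point on the axis of the spring ball (12 mm) in the foot of the print head, at the notch bar's face; axes as nest. The catch is in when notch and this point agree in y. The ball climbs the bar's ramp (1 to 3 N), rides on its flat, draws the carriage in over the last 4 mm (about 3 N) and then holds it until pushed on with about 15 N. The head is clamped elsewhere along the rail each time
- carriage (a joint): position of the carriage along its rail, m: 0 at the loading end (right), grows towards the print head (left), 0.25 at the far stop; slides with about 1 N of friction and stays where it is left; nothing but the ball stops it at the print head, so it can be pushed past
- mouth (a point): middle of the slot's open flared mouth on the robot's side, at floor height, 43 mm before nest (axes as nest); the straight cheeks begin at 26 mm before nest, the floor plate at 50 mm before it
- stop (a point): middle between the two stop tabs that close the slot's far end, on their front face at floor height, 61.5 mm beyond nest (axes as nest); the tabs are 35 mm high with a 20 mm window between them

How it is judged:
By the outcome, as a careful person would: the job done as asked, in the order asked, and still so for the second after the job is handed in, while the arm keeps its last pose, push and grip.
It also fails if it takes over 64 s, if anything falls off the work surface, if the arm or the gripper's body presses on something with over 40 N, if the wrist force passes 120 N, or if a joint passes its speed limit or range.

## Working session

There is one attempt and no reset: what is moved stays moved. The work goes in short steps, Python scripts to look and compute and a shell command to move; the robot and the scene stay as the last step left them, time stands still between calls to the robot, and variables do not carry over. Pictures are saved under pics/ and viewed, at most 10 in all, crops included, and the job is handed in when it is done.

```bash
ls; mkdir -p pics
python3 - <<'E'
from plant import manip
import cv2
for n in("scene","top"):
    im=manip.grab_frame(n); cv2.imwrite(f"pics/{n}0.png",im[:,:,::-1]); print(n,manip.camera_params(n))
print(manip.state())
E
```

```text
pics
plant.py
shift.py
scene {'intrinsics': array([[378.14911038,   0.        , 319.65308664],
       [  0.        , 378.14911038, 205.32223026],
       [  0.        ,   0.        ,   1.        ]]), 'k1': 0.0024603984774995698, 'xyz': array([4.99171882e-04, 1.13630129e+00, 9.79665687e-01]), 'orientation': array([ 0.10083701, -0.18375465,  0.88067603, -0.4248245 ])}
top {'intrinsics': array([[514.37872993,   0.        , 318.31047909],
       [  0.        , 514.37872993, 204.16859439],
       [  0.        ,   0.        ,   1.        ]]), 'k1': -0.14789804395778955, 'xyz': array([0.16969264, 0.11339436, 1.58821513]), 'orientation': array([ 0.07752074, -0.69486922,  0.71067094, -0.07806487])}
{'time': 0.1, 'joint_pos': array([ 1.19100256e+00,  5.32754959e-02,  1.61416291e+00, -2.31202992e-05,
        1.47599371e+00, -1.19000851e-01]), 'joint_vel': array([ 0.00022431, -0.00062622, -0.00474764, -0.00172948,  0.00017963,
        0.00118416]), 'joint_efforts': array([ 2.27516462e-04, -3.94902313e+01, -3.71364641e+01, -1.72027403e-04,
        3.87589331e-03,  1.07532568e-05]), 'tool_pos': array([0.16096199, 0.60336809, 0.24889173]), 'tool_rot': array([-2.15856190e-04,  1.30026095e-01,  9.91510146e-01, -8.94113752e-04]), 'contact_force': array([-0.53846959, -0.70613045, -1.29140035]), 'ft_torque': array([0.00613294, 0.00240201, 0.0425991 ]), 'grasp_force': 0.0, 'gripper_width': 0.9983860800436076}
```

View pics/scene0.png

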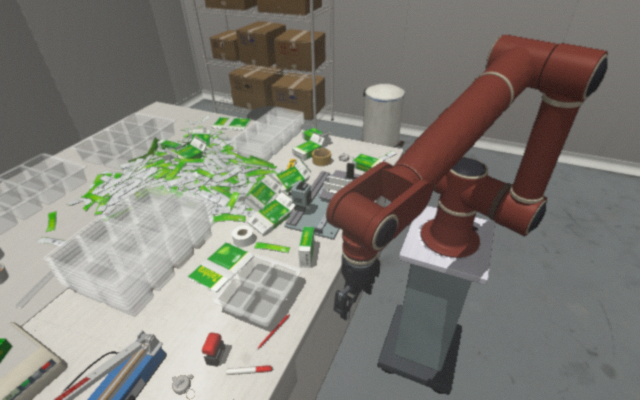

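View pics/top0.png

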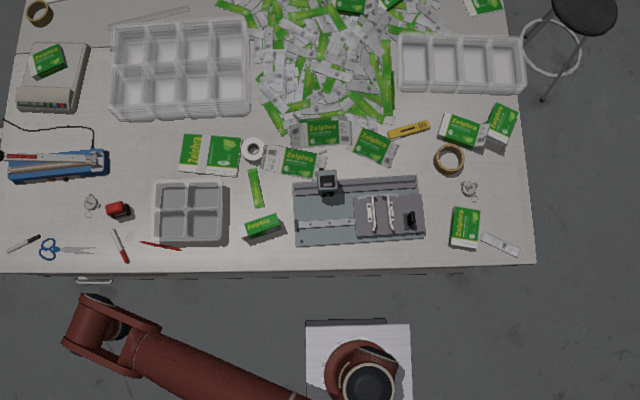

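The top view shows the standing carton near (263,227), the coder at (360,210) with the slot at (380,213), the handle at (410,220) and the print-head foot at (327,183). The flat carton is at (465,227). In the scene view the standing carton is near (307,246) and the coder at (325,200). I'll enlarge both.

```bash
cat > h.py <<'E'
import numpy as np, cv2
from scipy.spatial.transform import Rotation as R
from plant import manip
def q(o): return R.from_quat([o[1],o[2],o[3],o[0]])
def ray(n,p):
    c=manip.camera_params(n)
    k=np.array([c["k1"],0,0,0,0.])
    u=cv2.undistortPoints(np.array([[p]],float),c["intrinsics"],k)[0,0]
    return c["xyz"],q(c["orientation"]).apply([u[0],u[1],1.])
def atz(n,p,z):
    o,d=ray(n,p); return o+d*(z-o[2])/d[2]
def tri(ps,pt):
    (a,d),(b,e)=ray("scene",ps),ray("top",pt)
    s=np.linalg.lstsq(np.c_[d,-e],b-a,rcond=None)[0]
    x,y=a+d*s[0],b+e*s[1]; return (x+y)/2,np.linalg.norm(x-y)
def proj(n,P):
    c=manip.camera_params(n); r=q(c["orientation"]).inv().apply(np.atleast_2d(P)-c["xyz"])
    return cv2.projectPoints(r,np.zeros(3),np.zeros(3),c["intrinsics"],np.array([c["k1"],0,0,0,0.]))[0][:,0]
def crop(n,x0,y0,x1,y1,s,f,im=None):
    im=manip.grab_frame(n)[:,:,::-1] if im is None else im
    cv2.imwrite(f,cv2.resize(im[y0:y1,x0:x1],None,fx=s,fy=s,interpolation=cv2.INTER_CUBIC))
E
python3 - <<'E'
from h import *
crop("top",236,166,436,256,4,"pics/t1.png",cv2.imread("pics/top0.png"))
crop("scene",270,150,370,270,5,"pics/s1.png",cv2.imread("pics/scene0.png"))
E
```

```text
(no output)
```

View pics/t1.png

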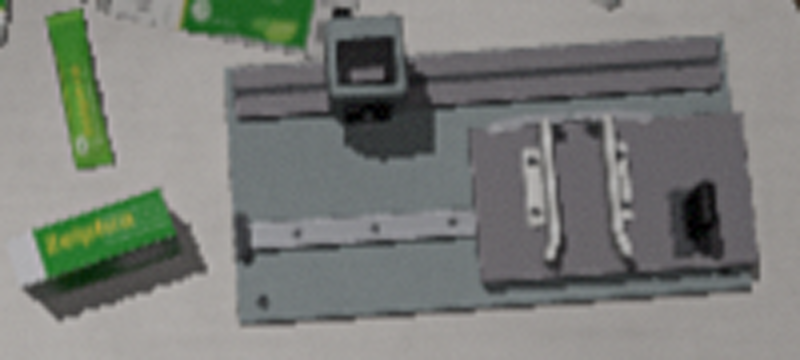

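View pics/s1.png

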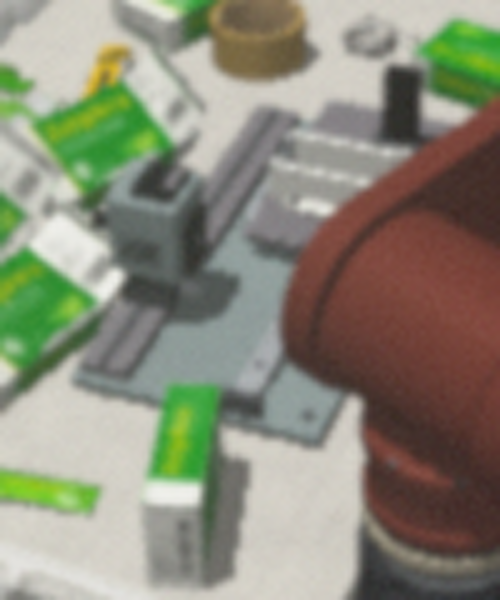

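Top crop: carton top face has corners near (8,240), (160,188) and (178,238), the cheeks run from (548,118)/(607,118) to (553,262)/(628,262), the handle is at (705,205) and the head foot at (368,110). Scene crop: carton top corners are near (168,385), (220,387), (207,512) and (143,505), and the handle top is at (403,68). Now to compute positions.

Run:
```python
from h import *
np.set_printoptions(precision=4,suppress=True)
T=lambda x,y:((x+.5)/4-.5+236,(y+.5)/4-.5+166)
S=lambda x,y:((x+.5)/5-.5+270,(y+.5)/5-.5+150)
print("carton top FR-corner",tri(S(168,385),T(160,188)),"NR",tri(S(220,387),T(178,238)),"FL",tri(S(143,505),T(8,240)))
for p in [(168,385),(220,387),(207,512),(143,505)]: print("S",p,atz("scene",S(*p),.083))
for p in [(160,188),(178,238),(8,240),(25,288)]: print("T",p,atz("top",T(*p),.083))
print("handle top",tri(S(403,68),T(706,190)))
# base plate corners, z~0.01
for p in [(226,68),(240,325),(722,37),(752,290)]: print("plate",atz("top",T(*p),.01))
for p in [(471,128),(742,113),(482,282),(757,276)]: print("carriage",atz("top",T(*p),.04))
for p in [(548,118),(607,118),(551,235),(616,232),(553,262),(628,262)]: print("cheek",atz("top",T(*p),.075))
for p in [(685,190),(712,185),(695,250),(720,250)]: print("handle",atz("top",T(*p),.13))
for p in [(330,22),(402,18),(330,98),(403,93)]: print("head",atz("top",T(*p),.10))
print("foot",atz("top",T(368,112),.05),"rail end",atz("top",T(240,240),.03))
print("plate S",atz("scene",S(78,380),.01),atz("scene",S(322,443),.01))
print("head top S near", atz("scene",S(155,200),.1), "head front-bottom",atz("scene",S(150,305),.03))
```

```text
carton top FR-corner (array([0.487 , 0.2377, 0.0802]), np.float64(0.005054329976051141)) NR (array([0.4502, 0.2248, 0.0801]), np.float64(0.00807169833228581)) FL (array([0.4499, 0.3519, 0.0791]), np.float64(0.00469779241793256))
S (168, 385) [0.4882 0.2406 0.083 ]
S (220, 387) [0.4529 0.2281 0.083 ]
S (207, 512) [0.4083 0.3448 0.083 ]
S (143, 505) [0.4504 0.3555 0.083 ]
T (160, 188) [0.484  0.2367 0.083 ]
T (178, 238) [0.4457 0.2234 0.083 ]
T (8, 240) [0.4469 0.3505 0.083 ]
T (25, 288) [0.4104 0.3375 0.083 ]
handle top (array([ 0.4639, -0.1656,  0.1208]), np.float64(0.0031361958973165215))
plate [0.5954 0.1898 0.01  ]
plate [0.3897 0.1813 0.01  ]
plate [ 0.6124 -0.2072  0.01  ]
plate [ 0.4074 -0.2178  0.01  ]
carriage [ 0.5349 -0.0007  0.04  ]
carriage [ 0.5422 -0.2128  0.04  ]
carriage [ 0.4143 -0.0046  0.04  ]
carriage [ 0.4136 -0.216   0.04  ]
cheek [ 0.5332 -0.0568  0.075 ]
cheek [ 0.5322 -0.1017  0.075 ]
cheek [ 0.4431 -0.055   0.075 ]
cheek [ 0.4442 -0.104   0.075 ]
cheek [ 0.4226 -0.0556  0.075 ]
cheek [ 0.4212 -0.1119  0.075 ]
handle [ 0.464  -0.1481  0.13  ]
handle [ 0.4672 -0.1682  0.13  ]
handle [ 0.4196 -0.1528  0.13  ]
handle [ 0.4192 -0.1711  0.13  ]
head [0.6051 0.1068 0.1   ]
head [0.607  0.0525 0.1   ]
head [0.5461 0.1081 0.1   ]
head [0.5488 0.0535 0.1   ]
foot [0.547  0.0789 0.05  ] rail end [0.4528 0.1796 0.03  ]
plate S [0.5952 0.1896 0.01  ] [0.393  0.1818 0.01  ]
head top S near [0.5863 0.0621 0.1   ] head front-bottom [0.5728 0.1066 0.03  ]
```

```bash
cat >> h.py <<'E'
def go(x,y,z,yaw):
    """shift in tool axes (as they stand now) to the target, then the turn making tool y point at yaw deg, tool straight down"""
    s=manip.state(); r=q(s["tool_rot"])
    d=r.inv().apply(np.array([x,y,z])-s["tool_pos"])
    a=np.radians(yaw); Y=np.array([np.cos(a),np.sin(a),0]); Z=np.array([0,0,-1.])
    best=min((( r.inv()*R.from_matrix(np.c_[np.cross(k*Y,Z),k*Y,Z])).as_rotvec() for k in(1,-1)),key=np.linalg.norm)
    np.set_printoptions(precision=4,suppress=True)
    print("t",round(s["time"],2),"pos",s["tool_pos"],"j6",round(s["joint_pos"][5],3),"shift",d,"rotvec",best)
E
python3 -c "
from h import *
go(.448,.29,.16,18.5)"
```

```text
t 0.1 pos [0.161  0.6034 0.2489] j6 -0.119 shift [-0.3581 -0.2286  0.0892] rotvec [-0.0018  0.0007  0.9871]
```

The rows are not in the units I measure in: shifts go in shares of 0.25 m and turns go in shares of 4 rad. I convert before sending: -0.045 m / 0.25 = -0.18, -0.0286 m / 0.25 = -0.1144.

```bash
echo '[{"aperture":1,"x":-0.18,"y":-0.1144,"z":0.044},{"aperture":1,"x":-0.18,"y":-0.1144,"z":0.044},{"aperture":1,"x":-0.18,"y":-0.1144,"z":0.044},{"aperture":1,"x":-0.18,"y":-0.1144,"z":0.044}]' | python3 shift.py
echo '[{"aperture":1,"x":-0.18,"y":-0.1144,"z":0.044},{"aperture":1,"x":-0.18,"y":-0.1144,"z":0.044},{"aperture":1,"x":-0.18,"y":-0.1144,"z":0.044},{"aperture":1,"x":-0.172,"y":-0.1136,"z":0.044}]' | python3 shift.py
echo '[{"aperture":1,"az":0.045},{"aperture":1,"az":0.045},{"aperture":1,"az":0.045},{"aperture":1,"az":0.045},{"aperture":1,"az":0.045}]' | python3 shift.py
echo '[{"aperture":1,"az":0.0218},{"aperture":1}]' | python3 shift.py
python3 - <<'E'
from h import *
go(.448,.29,.065,18.5)
a=manip.grab_frame("top")[:,:,::-1]; b=manip.grab_frame("scene")[:,:,::-1]
cv2.imwrite("pics/top2.png",a); cv2.imwrite("pics/scene2.png",b)
c=lambda im,x0,y0,x1,y1,s: cv2.resize(im[y0:y1,x0:x1],None,fx=s,fy=s,interpolation=cv2.INTER_CUBIC)
A=c(a,240,170,440,260,3); B=c(b,270,150,390,250,5)
B=B[:, :600]; o=np.zeros((270,600,3),np.uint8); o[:,:]=A[:270]
cv2.imwrite("pics/m2.png",np.vstack([o,B])[:600+0][:, :][:770])
cv2.imwrite("pics/s2.png",B)
E
```

```text
time: 0.6
tool_pos: [0.3062, 0.4454, 0.2052]
tool_rot: [-0.0, 0.13, 0.992, -0.0]
contact_force: [0.6, 0.5, -0.3]
gripper_width: 1.003
grasp_force: 0.0
time: 1.1
tool_pos: [0.4488, 0.2891, 0.1613]
tool_rot: [-0.0, 0.13, 0.991, -0.0]
contact_force: [1.0, 0.2, 0.9]
gripper_width: 0.997
grasp_force: 0.0
time: 1.72
tool_pos: [0.4477, 0.2905, 0.1614]
tool_rot: [-0.0, 0.551, 0.835, -0.0]
contact_force: [0.1, -0.1, -0.1]
gripper_width: 1.001
grasp_force: 0.0
time: 1.98
tool_pos: [0.4478, 0.2905, 0.1615]
tool_rot: [-0.0, 0.584, 0.812, -0.0]
contact_force: [-0.1, -0.6, -0.5]
gripper_width: 0.995
grasp_force: 0.0
t 1.98 pos [0.4478 0.2905 0.1615] j6 0.112 shift [-0.0006  0.0001  0.0965] rotvec [-0.0008  0.0001  0.0012]
```

View pics/s2.png

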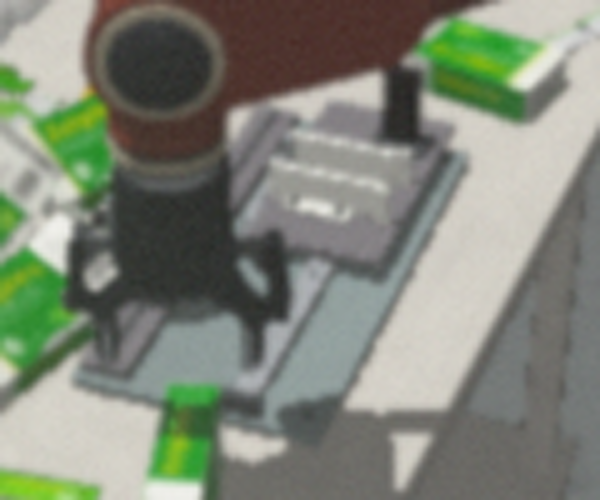

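The scene crop shows the open gripper above the carton (top at 190,400). The cheeks' tops run (272,155)–(388,185) and (295,130)–(413,152), and the carriage's front-left corner is at (382,265). I'll compute these and grasp.

```bash
python3 - <<'E'
from h import *
np.set_printoptions(precision=4,suppress=True)
T=lambda x,y:((x+.5)/4-.5+236,(y+.5)/4-.5+166)
S=lambda x,y:((x+.5)/5-.5+270,(y+.5)/5-.5+150)
for p in [(272,155),(388,185),(295,130),(413,152)]: print("cheek S",atz("scene",S(*p),.075))
for p in [(382,265),(453,122),(333,102)]: print("carr S",atz("scene",S(*p),.04))
print("tri +y cheek rear",tri(S(272,155),T(548,118)),"-y",tri(S(295,130),T(607,118)))
print("tri front ends +y",tri(S(388,185),T(553,262)),"-y",tri(S(413,152),T(628,262)))
# predicted picture for nest guess
yaw=np.radians(2.5); ex=np.array([np.cos(yaw),np.sin(yaw),0]); ey=np.array([-np.sin(yaw),np.cos(yaw),0])
n=np.array([.477,-.0795,.04])
for nm,(a,b,c) in {"cheek+ rear":(.0615,.021,.035),"cheek+ straight":(-.026,.021,.035),"cheek- rear":(.0615,-.021,.035),"cheek- str":(-.026,-.021,.035),"handle top c":(-.015,-.085,.09),"handle top nr":(-.032,-.085,.09),"handle top far":(.002,-.085,.09)}.items():
    P=n+a*ex+b*ey+[0,0,c]; t=proj("top",P)[0]; s=proj("scene",P)[0]
    print(nm,"T",(t-[235.5,165.5])*4-.5,"S",(s-[269.5,149.5])*5-.5)
E
echo '[{"aperture":1,"z":0.16},{"aperture":1,"z":0.16},{"aperture":1,"z":0.066},{"aperture":0},{"aperture":0}]' | python3 shift.py
echo '[{"aperture":0},{"aperture":0},{"aperture":0}]' | python3 shift.py
```

```text
cheek S [ 0.5405 -0.0643  0.075 ]
cheek S [ 0.4347 -0.0608  0.075 ]
cheek S [ 0.5374 -0.1064  0.075 ]
cheek S [ 0.4324 -0.1136  0.075 ]
carr S [ 0.4162 -0.001   0.04  ]
carr S [ 0.4326 -0.2199  0.04  ]
carr S [ 0.5441 -0.2096  0.04  ]
tri +y cheek rear (array([ 0.534 , -0.0555,  0.0817]), np.float64(0.004850797817593359)) -y (array([ 0.533 , -0.1007,  0.0792]), np.float64(0.003674971525661732))
tri front ends +y (array([ 0.4268, -0.0538,  0.0806]), np.float64(0.01039140548706554)) -y (array([ 0.4259, -0.1103,  0.0776]), np.float64(0.010374328490643498))
cheek+ rear T [546.4252 112.4287] S [271.2091 161.0369]
cheek+ straight T [556.7368 225.6353] S [370.0783 181.608 ]
cheek- rear T [601.3407 108.9064] S [288.9416 134.704 ]
cheek- str T [612.3004 221.9207] S [386.2138 154.4431]
handle top c T [707.9256 187.1073] S [399.2761  58.2692]
handle top nr T [710.3598 210.0017] S [418.4052  61.8332]
handle top far T [705.4888 164.32  ] S [380.2692  54.7278]
time: 2.7
tool_pos: [0.4493, 0.2912, 0.0673]
tool_rot: [0.001, 0.584, 0.812, 0.001]
contact_force: [1.1, 0.3, 0.8]
gripper_width: 0.609
grasp_force: 0.0
time: 3.08
tool_pos: [0.4497, 0.2914, 0.0677]
tool_rot: [0.001, 0.584, 0.812, 0.002]
contact_force: [0.8, 0.7, 5.7]
gripper_width: 0.436
grasp_force: 61.0
```

Scaled: -0.05 m / 0.25 = -0.2, -0.04 m / 0.25 = -0.16, -0.17 rad / 4 = -0.0425.

```bash
echo '[{"aperture":0,"z":-0.16},{"aperture":0,"z":-0.2},{"aperture":0,"az":-0.035},{"aperture":0,"az":-0.0425},{"aperture":0,"az":-0.0425}]' | python3 shift.py
echo '[{"aperture":0,"az":-0.0425},{"aperture":0,"az":-0.0425},{"aperture":0,"az":-0.0425},{"aperture":0,"az":-0.0425},{"aperture":0,"az":-0.0325}]' | python3 shift.py
python3 -c "
from h import *
go(.36,-.083,.13,92.5)"
```

```text
time: 3.7
tool_pos: [0.4478, 0.2905, 0.1554]
tool_rot: [-0.0, 0.372, 0.928, -0.0]
contact_force: [-0.0, -0.4, -1.9]
gripper_width: 0.434
grasp_force: 60.6
time: 4.32
tool_pos: [0.4477, 0.2905, 0.1551]
tool_rot: [-0.0, -0.023, 1.0, -0.0]
contact_force: [-0.3, -0.7, -1.0]
gripper_width: 0.434
grasp_force: 60.6
t 4.33 pos [0.4477 0.2905 0.1551] j6 -1.181 shift [ 0.105  -0.369   0.0253] rotvec [-0.0003 -0.0007  0.0031]
```

Scaled: -0.055 m / 0.25 = -0.22, -0.054 m / 0.25 = -0.216.

```bash
echo '[{"aperture":0,"y":-0.216},{"aperture":0,"x":0.08,"y":-0.22},{"aperture":0,"x":0.08,"y":-0.22},{"aperture":0,"x":0.08,"y":-0.22},{"aperture":0,"x":0.08,"y":-0.22}]' | python3 shift.py
echo '[{"aperture":0,"x":0.06,"y":-0.22},{"aperture":0,"x":0.04,"y":-0.16,"z":0.04,"az":0.0008},{"aperture":0,"z":0.06},{"aperture":0}]' | python3 shift.py
python3 - <<'E'
from h import *
go(.36,-.083,.111,92.5)
a=manip.grab_frame("top")[:,:,::-1]; b=manip.grab_frame("scene")[:,:,::-1]
c=lambda im,x0,y0,x1,y1,s: cv2.resize(im[y0:y1,x0:x1],None,fx=s,fy=s,interpolation=cv2.INTER_CUBIC)
A=c(a,310,165,450,265,4); B=c(b,300,140,420,240,4)
A=cv2.copyMakeBorder(A,0,0,0,0,0); o=np.zeros((400,800,3),np.uint8)
cv2.imwrite("pics/top3.png",a);cv2.imwrite("pics/scene3.png",b)
cv2.imwrite("pics/t3.png",A)
E
```

```text
time: 4.95
tool_pos: [0.3787, 0.0122, 0.1553]
tool_rot: [0.0, -0.022, 1.0, -0.0]
contact_force: [1.2, -0.3, -0.6]
gripper_width: 0.434
grasp_force: 60.8
time: 5.45
tool_pos: [0.3576, -0.0815, 0.1287]
tool_rot: [-0.002, -0.019, 1.0, 0.001]
contact_force: [-0.0, 0.7, -1.1]
gripper_width: 0.44
grasp_force: 61.1
t 5.45 pos [ 0.3576 -0.0815  0.1287] j6 -2.038 shift [-0.0024 -0.0016  0.0176] rotvec [ 0.0022 -0.0033 -0.0047]
```

View pics/t3.png

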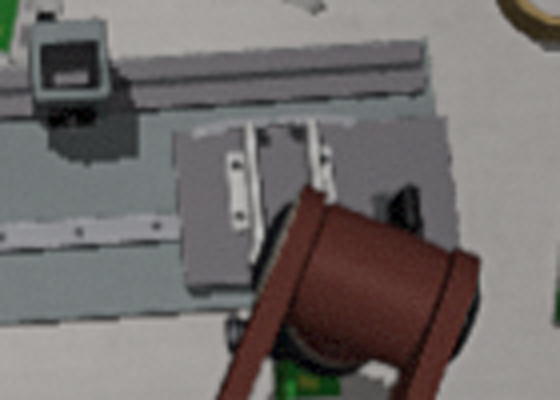

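The arm covers the carton's leading end. The cheeks at (252,125) and (315,125) have not moved. I'll check the scene view.

```bash
python3 -c "
from h import *
crop('scene',310,150,420,260,5,'pics/s3.png',cv2.imread('pics/scene3.png'))"
```

```text
(no output)
```

View pics/s3.png

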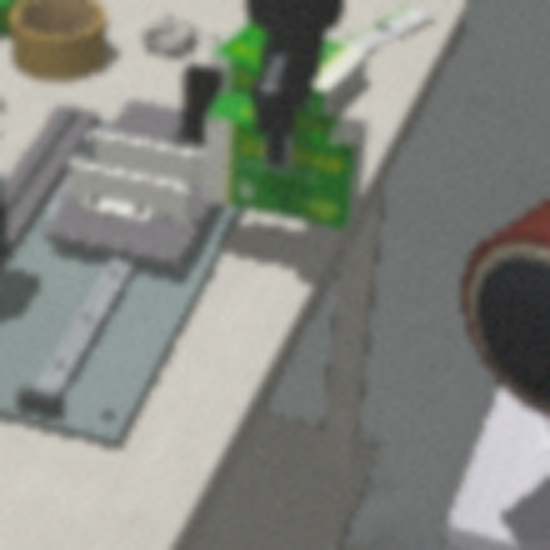

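Run:
```python
from h import *
np.set_printoptions(precision=1,suppress=True)
s=manip.state(); r=q(s["tool_rot"]); p=s["tool_pos"]
# tool x points to world -x: carton corners in tool axes
for a in(-.061,.061):
  for c in (-.0155,.0677):
    P=p+r.apply([a,-.019 if r.apply([0,1,0])[1]<0 else .019,c]); print(a,c,P.round(3),(proj("scene",P)[0]-[309.5,149.5])*5-.5)
```

```text
-0.061 -0.0155 [ 0.4 -0.1  0.1] [208.3 117.6]
-0.061 0.0677 [ 0.4 -0.1  0.1] [205.3 202.3]
0.061 -0.0155 [ 0.3 -0.1  0.1] [358.1 147.1]
0.061 0.0677 [ 0.3 -0.1  0.1] [349.9 232.8]
```

Scaled: 0.009 m / 0.25 = 0.036, -0.0035 m / 0.25 = -0.014, -0.004 rad / 4 = -0.001.

```bash
echo '[{"aperture":0,"y":-0.014,"z":0.036,"az":-0.001},{"aperture":0,"z":0.034},{"aperture":0}]' | python3 shift.py
echo '[{"aperture":0,"x":-0.04},{"aperture":0,"x":-0.04},{"aperture":0,"x":-0.04},{"aperture":0,"x":-0.04}]' | python3 shift.py
python3 -c "
from h import *
go(.468,-.081,.1075,92.5)"
```

```text
time: 5.92
tool_pos: [0.3583, -0.0853, 0.1118]
tool_rot: [-0.001, -0.022, 1.0, 0.001]
contact_force: [-0.0, 0.0, -0.6]
gripper_width: 0.435
grasp_force: 61.2
time: 6.42
tool_pos: [0.3998, -0.0841, 0.113]
tool_rot: [0.0, -0.022, 1.0, 0.0]
contact_force: [0.2, 0.4, -1.0]
gripper_width: 0.436
grasp_force: 61.0
t 6.42 pos [ 0.3998 -0.0841  0.113 ] j6 -2.004 shift [-0.0683  0.0001  0.0056] rotvec [ 0.0002  0.0001 -0.0003]
```

Scaled: -0.012 m / 0.25 = -0.048.

```bash
echo '[{"aperture":0,"x":-0.048},{"aperture":0,"x":-0.048},{"aperture":0,"x":-0.048},{"aperture":0,"x":-0.048},{"aperture":0}]' | python3 shift.py
echo '[{"aperture":0,"z":0.008},{"aperture":0,"z":0.006},{"aperture":0}]' | python3 shift.py
python3 -c "
from h import *
go(.468,-.081,.1075,92.5)"
```

```text
time: 7.05
tool_pos: [0.4477, -0.0822, 0.1132]
tool_rot: [0.0, -0.022, 1.0, -0.0]
contact_force: [-0.1, 0.8, -1.3]
gripper_width: 0.432
grasp_force: 60.8
time: 7.42
tool_pos: [0.4464, -0.0822, 0.1092]
tool_rot: [-0.0, -0.021, 1.0, -0.0]
contact_force: [-0.8, 0.1, -1.6]
gripper_width: 0.437
grasp_force: 60.9
t 7.42 pos [ 0.4464 -0.0822  0.1092] j6 -1.96 shift [-0.0216  0.0003  0.0017] rotvec [-0.0001 -0.0004 -0.0006]
```

Scaled: 0.001 m / 0.25 = 0.004.

```bash
echo '[{"aperture":0,"z":0.004},{"aperture":0,"z":0.004},{"aperture":0}]' | python3 shift.py
echo '[{"aperture":0,"x":-0.02},{"aperture":0,"x":-0.02},{"aperture":0,"x":-0.016},{"aperture":0}]' | python3 shift.py
python3 -c "
from h import *
go(.468,-.081,.1075,92.5)"
```

```text
time: 7.8
tool_pos: [0.4468, -0.0822, 0.1076]
tool_rot: [0.0, -0.022, 1.0, -0.0]
contact_force: [-0.6, 0.8, 0.3]
gripper_width: 0.436
grasp_force: 61.1
time: 8.3
tool_pos: [0.4616, -0.0815, 0.1077]
tool_rot: [0.001, -0.022, 1.0, -0.0]
contact_force: [0.0, -0.6, 1.4]
gripper_width: 0.44
grasp_force: 61.1
t 8.3 pos [ 0.4616 -0.0815  0.1077] j6 -1.948 shift [-0.0064  0.0002  0.0002] rotvec [-0.0001  0.0013 -0.0002]
```

Scaled: -0.002 m / 0.25 = -0.008, 0.0005 m / 0.25 = 0.002.

```bash
echo '[{"aperture":0,"x":-0.008,"z":0.002},{"aperture":0,"x":-0.008},{"aperture":0}]' | python3 shift.py
echo '[{"aperture":0,"x":-0.008},{"aperture":0}]' | python3 shift.py
echo '[{"aperture":0,"x":-0.008},{"aperture":0}]' | python3 shift.py
```

```text
time: 8.68
tool_pos: [0.465, -0.0815, 0.1077]
tool_rot: [0.0, -0.022, 1.0, -0.0]
contact_force: [-2.9, 1.1, 5.1]
gripper_width: 0.436
grasp_force: 61.7
time: 8.93
tool_pos: [0.4669, -0.0814, 0.1076]
tool_rot: [-0.0, -0.022, 1.0, -0.0]
contact_force: [-3.1, 1.5, 5.2]
gripper_width: 0.44
grasp_force: 61.8
time: 9.18
tool_pos: [0.4689, -0.0813, 0.1076]
tool_rot: [-0.0, -0.022, 1.0, -0.0]
contact_force: [-2.1, 0.1, 4.8]
gripper_width: 0.434
grasp_force: 61.8
```

Scaled: -0.002 m / 0.25 = -0.008.

```bash
echo '[{"aperture":0,"x":-0.008},{"aperture":0}]' | python3 shift.py|grep -E "pos|force"
echo '[{"aperture":0,"x":-0.008},{"aperture":0}]' | python3 shift.py|grep -E "pos|force"
```

```text
tool_pos: [0.4706, -0.0812, 0.1076]
contact_force: [-4.1, 0.4, 6.5]
grasp_force: 62.0
tool_pos: [0.4709, -0.0813, 0.1078]
contact_force: [-12.9, -0.3, 13.3]
grasp_force: 62.7
```

Scaled: 0.001 m / 0.25 = 0.004, -0.0005 m / 0.25 = -0.002.

```bash
echo '[{"aperture":0,"x":0.004,"z":-0.002},{"aperture":0}]' | python3 shift.py|grep -E "pos|force"
echo '[{"aperture":0.65},{"aperture":0.65},{"aperture":0.65}]' | python3 shift.py
echo '[{"aperture":0.65,"z":-0.12},{"aperture":0.65,"z":-0.2},{"aperture":0.65,"z":-0.2},{"aperture":0.65}]' | python3 shift.py
python3 - <<'E'
from h import *
go(.46,-.165,.25,92.5)
a=manip.grab_frame("top")[:,:,::-1]; b=manip.grab_frame("scene")[:,:,::-1]
cv2.imwrite("pics/top4.png",a);cv2.imwrite("pics/scene4.png",b)
crop("scene",300,150,400,225,6,"pics/s4.png",b)
E
```

```text
tool_pos: [0.4707, -0.0813, 0.1077]
contact_force: [-7.0, -1.7, 6.1]
grasp_force: 61.9
time: 10.3
tool_pos: [0.4719, -0.081, 0.1074]
tool_rot: [0.0, -0.022, 1.0, -0.0]
contact_force: [-0.2, -0.1, -0.1]
gripper_width: 0.653
grasp_force: 0.0
time: 10.8
tool_pos: [0.4744, -0.0819, 0.2432]
tool_rot: [0.005, -0.022, 1.0, -0.002]
contact_force: [0.8, -0.8, 0.2]
gripper_width: 0.652
grasp_force: 0.0
t 10.8 pos [ 0.4744 -0.0819  0.2432] j6 -1.94 shift [ 0.0179 -0.0825 -0.0067] rotvec [-0.0037  0.0097 -0.0004]
```

View pics/s4.png

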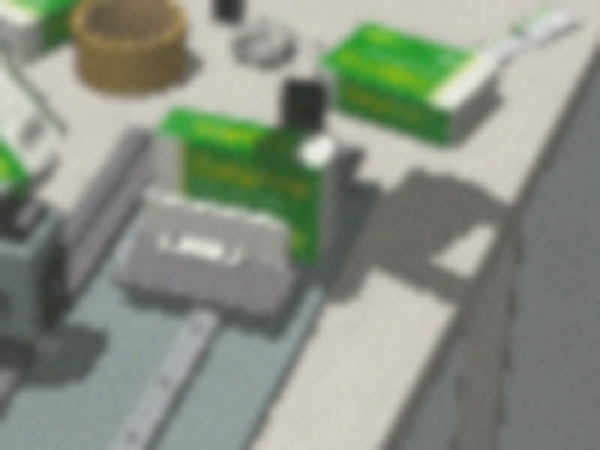

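The carton stands between the cheeks, fully in the slot (top from (165,115) to (330,145)), with the handle top at (305,82). The flat carton is untouched. Next I'll check the handle and head by projection, then move over the handle.

```bash
python3 - <<'E'
from h import *
np.set_printoptions(precision=4,suppress=True)
yaw=np.radians(2.5); ex=np.array([np.cos(yaw),np.sin(yaw),0]); ey=np.array([-np.sin(yaw),np.cos(yaw),0])
n=np.array([.471,-.081,.04])
for nm,(a,b,c) in {"carton top rear+y":(.061,.019,.083),"top rear-y":(.061,-.019,.083),"top front+y":(-.061,.019,.083),"front bottom+y":(-.061,.019,0),"handle top c":(-.015,-.085,.09),"h l":(-.032,-.085,.09),"h r":(.002,-.085,.09)}.items():
    P=n+a*ex+b*ey+[0,0,c]; print(nm,P,"S4",(proj("scene",P)[0]-[299.5,149.5])*6-.5)
T=lambda x,y:((x+.5)/4-.5+236,(y+.5)/4-.5+166)
S=lambda x,y:((x+.5)/5-.5+270,(y+.5)/5-.5+150)
print("head corners: near-left(+y front)",tri(S(175,215),T(330,98)), "+y rear",tri(S(108,200),T(330,22)))
go(*(n-.015*ex-.085*ey+[0,0,.078]),92.5)
E
echo '[{"aperture":0.65,"x":0.02,"y":-0.16},{"aperture":0.65,"x":0.02,"y":-0.18},{"aperture":0.65}]' | python3 shift.py
python3 - <<'E'
from h import *
go(.4597,-.1666,.119,92.5)
E
```

```text
carton top rear+y [ 0.5311 -0.0594  0.123 ] S4 [155.142  135.0628]
top rear-y [ 0.5328 -0.0973  0.123 ] S4 [174.6195 106.9036]
top front+y [ 0.4092 -0.0647  0.123 ] S4 [325.1263 168.9666]
front bottom+y [ 0.4092 -0.0647  0.04  ] S4 [321.0101 268.4581]
handle top c [ 0.4597 -0.1666  0.13  ] S4 [307.9377  70.675 ]
h l [ 0.4427 -0.1673  0.13  ] S4 [330.9341  74.9563]
h r [ 0.4767 -0.1658  0.13  ] S4 [285.0883  66.4208]
head corners: near-left(+y front) (array([0.5415, 0.109 , 0.1289]), np.float64(0.005334021572658063)) +y rear (array([0.6   , 0.1077, 0.1259]), np.float64(0.004973613907834604))
t 10.9 pos [ 0.472  -0.0811  0.2378] j6 -1.94 shift [ 0.0161 -0.0848  0.1198] rotvec [-0.0004  0.001  -0.0004]
time: 11.28
tool_pos: [0.4643, -0.168, 0.235]
tool_rot: [-0.002, -0.02, 1.0, 0.001]
contact_force: [0.6, 1.0, -0.3]
gripper_width: 0.653
grasp_force: 0.0
t 11.28 pos [ 0.4643 -0.168   0.235 ] j6 -2.108 shift [0.0041 0.0013 0.1161] rotvec [ 0.0018 -0.0036 -0.0042]
```

Scaled: 0.04 m / 0.25 = 0.16, 0.004 m / 0.25 = 0.016, -0.004 rad / 4 = -0.001.

```bash
echo '[{"aperture":0.65,"x":0.016,"y":0.004,"z":0.16,"az":-0.001},{"aperture":0.65,"z":0.14},{"aperture":0.65,"z":0.1},{"aperture":0.65,"z":0.064},{"aperture":0.65}]' | python3 shift.py
echo '[{"aperture":0},{"aperture":0},{"aperture":0},{"aperture":0},{"aperture":0}]' | python3 shift.py
```

```text
time: 11.9
tool_pos: [0.4603, -0.1645, 0.1195]
tool_rot: [-0.002, -0.024, 1.0, 0.001]
contact_force: [0.7, -0.4, 0.2]
gripper_width: 0.649
grasp_force: 0.0
time: 12.52
tool_pos: [0.4623, -0.166, 0.1231]
tool_rot: [0.001, -0.024, 1.0, -0.001]
contact_force: [-1.6, 1.0, 6.0]
gripper_width: 0.144
grasp_force: 61.6
```

Scaled: 0.015 m / 0.25 = 0.06, 0.008 m / 0.25 = 0.032.

```bash
echo '[{"aperture":0,"y":0.032},{"aperture":0,"y":0.06},{"aperture":0,"y":0.06},{"aperture":0,"y":0.032},{"aperture":0}]' | python3 shift.py
echo '[{"aperture":0,"y":0.04},{"aperture":0,"y":0.08},{"aperture":0,"y":0.06},{"aperture":0,"y":0.02},{"aperture":0}]' | python3 shift.py
```

```text
time: 13.15
tool_pos: [0.4601, -0.1191, 0.123]
tool_rot: [0.001, -0.024, 1.0, -0.0]
contact_force: [-1.1, 0.4, 7.4]
gripper_width: 0.144
grasp_force: 61.8
time: 13.78
tool_pos: [0.4578, -0.0691, 0.123]
tool_rot: [0.001, -0.024, 1.0, -0.0]
contact_force: [-1.5, 1.0, 7.9]
gripper_width: 0.15
grasp_force: 61.8
```

Scaled: 0.01 m / 0.25 = 0.04, 0.005 m / 0.25 = 0.02.

```bash
echo '[{"aperture":0,"y":0.02},{"aperture":0,"y":0.04},{"aperture":0,"y":0.04},{"aperture":0,"y":0.02},{"aperture":0}]' | python3 shift.py
python3 -c "
from h import *
go(.4597-.157*.0436,-.166+.157,.119,92.5)"
```

```text
time: 14.4
tool_pos: [0.4564, -0.0398, 0.123]
tool_rot: [0.001, -0.024, 1.0, -0.0]
contact_force: [-0.5, -0.5, 7.4]
gripper_width: 0.142
grasp_force: 61.8
t 14.4 pos [ 0.4564 -0.0398  0.123 ] j6 -1.868 shift [0.0021 0.0309 0.004 ] rotvec [-0.001   0.0024  0.0037]
```

Scaled: 0.006 m / 0.25 = 0.024, 0.004 m / 0.25 = 0.016.

```bash
echo '[{"aperture":0,"y":0.024},{"aperture":0,"y":0.024},{"aperture":0,"y":0.016},{"aperture":0}]' | python3 shift.py|grep -E "tool_pos|contact"
for i in 1; do echo '[{"aperture":0,"y":0.008},{"aperture":0}]' | python3 shift.py|grep -E "tool_pos|contact"; done
echo '[{"aperture":0,"y":0.008},{"aperture":0}]' | python3 shift.py|grep -E "tool_pos|contact"
python3 - <<'E'
from h import *
a=manip.grab_frame("top")[:,:,::-1]; b=manip.grab_frame("scene")[:,:,::-1]
cv2.imwrite("pics/top5.png",a);cv2.imwrite("pics/scene5.png",b)
crop("top",290,160,430,250,5,"pics/t5.png",a)
E
```

```text
tool_pos: [0.4556, -0.0234, 0.123]
contact_force: [-1.4, 0.8, 7.8]
tool_pos: [0.4556, -0.0219, 0.1231]
contact_force: [-0.6, -1.1, 7.0]
tool_pos: [0.4555, -0.0201, 0.123]
contact_force: [-1.1, -1.0, 6.2]
```

View pics/t5.png

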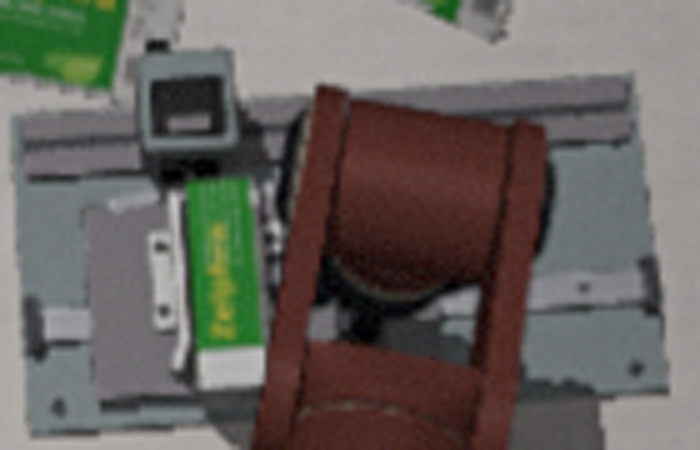

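The carton sits in the slot, with its rear top edge at (187,182)–(250,180). The head's top front corners are (143,152)/(238,147) and its foot is around (190,168). I'll measure the remaining travel.

Run:
```python
from h import *
T=lambda x,y:((x+.5)/5-.5+290,(y+.5)/5-.5+160)
ey=np.array([-.0436,.999,0])
for nm,p,z in [("carton",(187,182),.123),("carton",(250,180),.123),("carton",(198,390),.123),("carton",(266,386),.123),("head f",(143,152),.127),("head f",(238,147),.127),("head r",(138,55),.127),("head r",(230,50),.127),("foot l",(165,170),.05),("foot r",(215,167),.05)]:
    P=atz("top",T(*p),z); print(nm,P.round(4),round(P@ey,4))
```

```text
carton [0.522  0.0826 0.123 ] 0.0597
carton [0.5224 0.0456 0.123 ] 0.0228
carton [0.3987 0.0794 0.123 ] 0.0619
carton [0.4001 0.0402 0.123 ] 0.0227
head f [0.5397 0.1079 0.127 ] 0.0843
head f [0.5414 0.0522 0.127 ] 0.0285
head r [0.5989 0.1096 0.127 ] 0.0834
head r [0.6008 0.0551 0.127 ] 0.0289
foot l [0.5474 0.0944 0.05  ] 0.0704
foot r [0.5486 0.0635 0.05  ] 0.0395
```

Scaled: 0.003 m / 0.25 = 0.012, 0.002 m / 0.25 = 0.008.

```bash
S() { grep -E "tool_pos|contact"|tr '\n' ' '; echo; }
echo '[{"aperture":0,"y":0.012},{"aperture":0,"y":0.008},{"aperture":0}]' | python3 shift.py|S
echo '[{"aperture":0,"y":0.006},{"aperture":0}]' | python3 shift.py|S
echo '[{"aperture":0,"y":0.006},{"aperture":0}]' | python3 shift.py|S
echo '[{"aperture":0,"y":0.004},{"aperture":0}]' | python3 shift.py|S
echo '[{"aperture":0,"y":0.004},{"aperture":0}]' | python3 shift.py|S
```

```text
tool_pos: [0.4552, -0.0151, 0.1231] contact_force: [-0.6, -1.4, 6.1] 
tool_pos: [0.4551, -0.0134, 0.123] contact_force: [-1.8, -0.9, 6.6] 
tool_pos: [0.4551, -0.0116, 0.123] contact_force: [-1.8, 0.8, 7.6] 
tool_pos: [0.455, -0.0107, 0.123] contact_force: [-1.1, -0.1, 7.6] 
tool_pos: [0.455, -0.0094, 0.1231] contact_force: [-0.6, 2.5, 7.7]
```

The rows are not in the units I measure in: shifts go in shares of 0.25 m and turns go in shares of 4 rad. I convert before sending: 0.001 m / 0.25 = 0.004.

```bash
S() { grep -E "tool_pos|contact"|tr '\n' ' '; echo; }
echo '[{"aperture":0,"y":0.004},{"aperture":0}]' | python3 shift.py|S
echo '[{"aperture":0,"y":0.004},{"aperture":0}]' | python3 shift.py|S
echo '[{"aperture":0},{"aperture":0}]' | python3 shift.py|S
```

```text
tool_pos: [0.4549, -0.0083, 0.123] contact_force: [-1.5, 1.8, 6.8] 
tool_pos: [0.4549, -0.0072, 0.123] contact_force: [-0.9, 1.6, 5.9] 
tool_pos: [0.4549, -0.0072, 0.123] contact_force: [-1.3, 2.2, 7.4]
```

Scaled: 0.0006 m / 0.25 = 0.0024.

```bash
S() { grep -E "tool_pos|contact"|tr '\n' ' '; echo; }
echo '[{"aperture":0,"y":0.0024},{"aperture":0}]' | python3 shift.py|S
echo '[{"aperture":0,"y":0.0024},{"aperture":0}]' | python3 shift.py|S
echo '[{"aperture":0,"y":0.0024},{"aperture":0}]' | python3 shift.py|S
```

```text
tool_pos: [0.4549, -0.0069, 0.123] contact_force: [-0.1, 1.2, 7.0] 
tool_pos: [0.4549, -0.0068, 0.123] contact_force: [-0.7, -2.0, 6.6] 
tool_pos: [0.4548, -0.0066, 0.123] contact_force: [-0.9, -3.9, 6.7]
```

Scaled: -0.0004 m / 0.25 = -0.0016.

```bash
S() { grep -E "tool_pos|contact|time|grasp"|tr '\n' ' '; echo; }
echo '[{"aperture":0,"y":-0.0016},{"aperture":0},{"aperture":0}]' | python3 shift.py|S
echo '[{"aperture":0},{"aperture":0},{"aperture":0}]' | python3 shift.py|S
python3 - <<'E'
from h import *
a=manip.grab_frame("top")[:,:,::-1]; b=manip.grab_frame("scene")[:,:,::-1]
A=cv2.resize(a[160:250,290:430],None,fx=4,fy=4,interpolation=3); B=cv2.resize(b[150:225,270:410],None,fx=4,fy=4,interpolation=3)
cv2.imwrite("pics/f6.png",np.vstack([A[:300],B]))
E
```

```text
time: 18.75 tool_pos: [0.4549, -0.0066, 0.1231] contact_force: [0.1, -1.1, 6.8] grasp_force: 61.7 
time: 19.12 tool_pos: [0.4549, -0.0066, 0.123] contact_force: [-0.9, -1.5, 5.8] grasp_force: 61.7
```

View pics/f6.png

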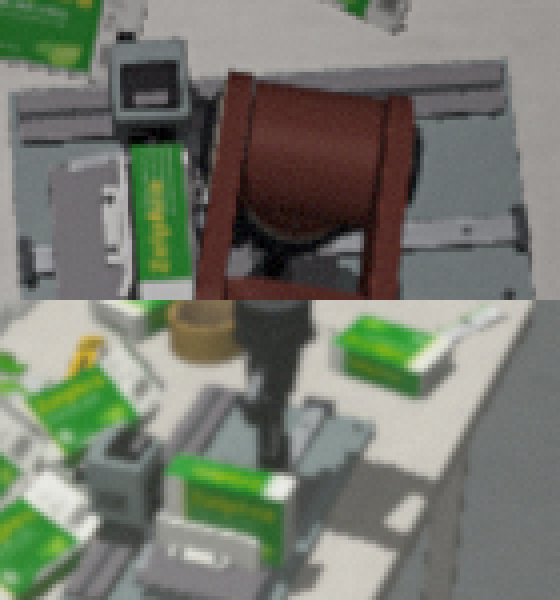

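The carton is still upright and home in the slot. Its centre lines up with the print head, which agrees with the catch's pull-in and then hold that I felt. Handing in.

```bash
python3 -c "
from plant import manip
print(manip.job_done())"
```

```text
the job is handed in; nothing more can be done
None
```

I handed the job in at about 19 s: the carton is fully home against the stop tabs, and the carriage is at rest on the notch with the gripper still holding the handle; no verdict came back.

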